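# Shake the last fossil casts out of the upturned mould

### The job

Two bronze ammonite casts are still caught on the lips inside the blue casting mould, which stands mouth down on the table. Lift it by its grip, carry it level and smoothly over the aluminium tray and, holding it low above the tray, shake it to and fro along its length until its weight stops dropping and both casts have fallen into the tray. Then put the empty mould back, still mouth down, where it stood.

Things in the scene. Friction and masses are not known exactly. Their poses are not given: they have to be found in the camera images.
- mould: blue plastic mould, mouth down (a like grey one is a bystander). Shell 117 (its x) x 46 (y) x 46 mm high, walls 4; on top a solid grip block 50 (x) x 30 (y) mm, z 46 to 81 mm: pinch it across y. Origin: centre of the mouth, underside; z up. Empty weight 0.20 kg. At the mouth a lip 4 mm thick reaches inward from each end wall, 24 mm at -x, 31 mm at +x, leaving a gap 54 mm long, 38 mm wide
- tray: fixed grey aluminium catch tray, 260 mm (its x) x 160 mm (its y), walls 32 mm high and 5 mm thick, floor 5 mm thick with grey lining. Origin at the centre of its underside, z up
- cast_a: bronze ammonite cast, disc 30 mm across, 16 mm thick, 0.08 to 0.13 kg. Origin: centre of one flat face (underside at the start); z is the disc's axis. At the start it lies loose, hidden, on the mould's -x lip (friction about 0.3) and drops out once it has slid 7 to 9 mm inward: brisk 60 mm strokes along the mould's x, 0.25 s or less each, free it; moves below 1.5 m/s2 keep it
- cast_b: second cast, the same in every way, on the mould's +x lip at the start (hidden); it must slide 14 to 16 mm, so it may come later and need brisker strokes, down to 0.16 s
Not all that is in view belongs to the job. Of the things like the mould, leave any that is red; of the rest the larger one is meant.

How it is judged:
On the way, in this order (a step that is already met when the one before it is completed fails the run):
1. the mould is held over the tray with both casts still inside (horizontal distance between mould and tray below 0.09 m and height (world z) of mould above 0.034 m and z of each of cast_a, cast_b in the frame of mould above 0 m), for 0.2 s.
2. both casts have dropped into the tray while the mould is still held above it (horizontal distance between mould and tray below 0.15 m and height (world z) of mould above 0.034 m and z of each of cast_a, cast_b in the frame of mould below 0 m and horizontal distance between each of cast_a, cast_b and tray below 0.155 m and height (world z) of each of cast_a, cast_b below 0.045 m), for 0.2 s.
At the end, for the whole second after the job is handed in: Both casts lie inside the tray's walls; the blue mould stands mouth down on the table (tilt under 10 degrees), released and at rest, within 50 mm of where it stood at the start (x of cast_a in the frame of tray between -0.127 and 0.127 m and y of cast_a in the frame of tray between -0.077 and 0.077 m and x of cast_b in the frame of tray between -0.127 and 0.127 m and y of cast_b in the frame of tray between -0.077 and 0.077 m and height (world z) of each of cast_a, cast_b below 0.045 m and distance of mould from where it was at the start of the episode below 0.05 m and height (world z) of mould below 0.008 m and angle between mould's own z axis and vertical below 0.17 rad and linear speed of mould below 0.02 m/s); the robot touches nothing.
It fails at once if the mould is tipped more than 35 degrees from mouth down (angle between mould's own z axis and vertical above 0.61 rad).
It fails at once if a cast falls out while the mould's mouth is more than 180 mm above the table (height (world z) of mould above 0.18 m and ((z of cast_a in the frame of mould below -0.02 m and height (world z) of cast_a above 0.1 m) or (z of cast_b in the frame of mould below -0.02 m and height (world z) of cast_b above 0.1 m))).
It also fails if it takes over 64 s, if anything falls off the work surface, if the arm or the gripper's body presses on something with over 40 N, if the wrist force passes 120 N, or if a joint passes its speed limit or range.

### The arm

A 6-joint arm with a two-finger parallel gripper is mounted at the origin on the work surface; the furniture and walls round the work are solid. World frame = base frame: x ahead of the robot, y to its left, z up, the work surface at z = 0. Lengths are in m, angles in rad, forces in N, time in s.
With the tool pointing down it reaches from about 0.275 to 0.75 m from the base axis. Payload 10.2 kg.
Tool frame: the origin (TCP) lies midway between the tips of the shut fingers; the grasp point (between the pads) lies 19 mm behind it; z points along the fingers, y is the direction in which the jaws open and shut (so a half turn about z gives the same grasp; the last joint's range is limited). The gripper opens to 88 mm and grips with 3 to 60 N. Pads are 18 mm wide; open, the fingers measure 123 mm over their backs; the gripper's body (75 mm by 187 mm) begins 45 mm behind the grasp point.
Start: joints at [-1.44, 0.313, 1.498, -0, 1.331, -0.223], TCP at [0.182, -0.492, 0.239] pointing down, gripper open.
Joint ranges: [-2.94, 2.94], [-0.97, 2.17], [0.19, 2.56], [-1.23, 4.37], [0.02, 3.11], [-2.88, 2.88]. Speed limits (rad/s): [2.39, 2.39, 3.01, 3.14, 3.14, 3.14].

### API

Orientations are given as a rotation vector (axis times angle).
In Python, from cell import arm, imaging gives the robot as it stands.
- The arm moves only by the tool jog_arm, never from a script. Its argument "increments" is a list that holds one entry, the list of rows, each a list of 6 numbers: the shift along the tool's x, y, z in cm, then the turn, a rotation vector about the tool's x, y, z in degrees. In form: [[[x, y, z, ax, ay, az], ...]]. A call has 1 to 5 rows; each row shifts and turns the commanded pose from where the row before left it, along the tool's axes as they then stand; what a row does not reach is not made up. A row lasts 1/10 s, in which the tool goes at most 50 mm and 8.59 degrees, less where a joint would pass 70% of its speed; a pose out of reach is approached as far as the arm can. A call with a gripper value outside its range is refused whole. "fingers" is the closure in counts, from 0 (fully open) to 255 (shut), set as the call begins (left out, the last holds). The fingers move at their own pace and stop on an object; "grip_force" is the grip in N (left out, the last holds). Time passes only in rows, so rows that do not move let the fingers close. It gives the time, the measured TCP pose, the force and the opening at its end, in the units of the state.
- arm.get_obs(): the state, without advancing time (a new reading comes with each control period).
- imaging.get_image(name): name is "scene" or "top" or "wrist"; returns the picture (480x640x3 uint8, red, green, blue); there is no depth.
- imaging.camera_params(name): a dict with "fx", "fy", "cx", "cy" (pixels), "k1" (the pictures are not rectified: a ray, as slopes to the right and down, at radius r is drawn at 1 + k1 r^2 times it, then the intrinsics apply), "T" (4x4, takes a point from camera to world coordinates); the wrist camera has in their place "mount" (4x4, takes a point from camera to tool coordinates, whose origin is the TCP and whose axes are the flange's). Camera axes: x right, y down, z forward; pixel columns grow to the right and rows downward; lengths in m; the calibration is good to about 2 mm. A picture is of the moment at which its call begins: read the wrist's pose just before it. camera_params takes no time and is no camera call.
- arm.close_job(): hands the job in, once; it reports no verdict.
The state is a dict: "time": time; "joint_positions": joint angles; "dq": joint speeds; "joint_torque": joint torques, N m; "tool_pos": TCP position; "tool_rot": TCP orientation; "force": force on the tool from outside, world axes, zero at the start; "wrist_torque": the same for the moment, N m; "opening": finger opening in m.
Only numpy, scipy, OpenCV 4.12 (cv2) and the standard library are available. Lean on these libraries where they do the work, as an engineer would, in place of code of your own. Each camera call takes 0.05 s, during which the arm holds its last target. There are 200 camera calls.

## Working session

There is one attempt and no reset: what is moved stays moved. The work goes in short steps, Python scripts to look and compute and a tool call to move; the robot and the scene stay as the last step left them, time stands still between calls to the robot, and variables do not carry over. Pictures are saved under pics/ and viewed, about 8 in all and at most 12, crops included, and the job is handed in when it is done.

Besides the shell and the picture viewer there is one more tool, called after "Call:" as name(argument=value, ...), one argument or row to a line, values as JSON. jog_arm: Moves the arm, as the interface text tells. Its arguments: {"type":"object","properties":{"increments":{"type":"array"},"fingers":{"type":"number"},"grip_force":{"type":"number"}},"required":["increments"]}

```bash
ls; mkdir -p pics; python3 - <<'E'
from cell import arm, imaging
import cv2,numpy as np
o=arm.get_obs();print({k:np.round(v,3) for k,v in o.items()})
for n in ("top","scene"):
    im=imaging.get_image(n);cv2.imwrite(f"pics/{n}0.png",im[:,:,::-1]);p=imaging.camera_params(n);print(n,p)
print(imaging.camera_params("wrist"))
E
```

```text
pics
{'time': np.float64(0.0), 'joint_positions': array([-1.44 ,  0.313,  1.498, -0.   ,  1.331, -0.223]), 'dq': array([-0.   ,  0.001, -0.001,  0.001, -0.001, -0.001]), 'joint_torque': array([ 1.0000e-03, -4.0221e+01, -2.5227e+01,  7.0000e-02,  3.5000e-02,
       -0.0000e+00]), 'tool_pos': array([ 0.182, -0.492,  0.238]), 'tool_rot': array([-3.091, -0.553, -0.   ]), 'force': array([0.294, 0.164, 0.67 ]), 'wrist_torque': array([ 0.035,  0.027, -0.012]), 'opening': np.float64(0.088)}
top {'fx': 583.9649181631478, 'fy': 583.9649181631478, 'cx': 319.7753704319229, 'cy': 237.0605792748507, 'k1': -0.00014627442644864872, 'T': array([[ 0.02072534, -0.99073592,  0.13421173,  0.32218027],
       [-0.99956447, -0.0177125 ,  0.02360381, -0.08515593],
       [-0.02100791, -0.13464248, -0.99067153,  1.3604437 ],
       [ 0.        ,  0.        ,  0.        ,  1.        ]])}
scene {'fx': 459.75039660494633, 'fy': 459.75039660494633, 'cx': 318.6974922602898, 'cy': 240.99487377913624, 'k1': 0.041832509589479795, 'T': array([[-0.75310941, -0.28613883,  0.59241099, -0.13441598],
       [-0.6577569 ,  0.30901321, -0.68692554,  0.65137674],
       [ 0.01349324, -0.90699251, -0.42093055,  0.50854235],
       [ 0.        ,  0.        ,  0.        ,  1.        ]])}
{'fx': 342.5306621898076, 'fy': 342.5306621898076, 'cx': 322.58194060998306, 'cy': 246.58263262778607, 'k1': -0.02502201482098745, 'mount': array([[ 5.25725003e-04, -9.56664326e-01, -2.91192531e-01,
         7.56084458e-02],
       [ 9.99999771e-01,  3.78671096e-04,  5.61359705e-04,
         1.28415342e-03],
       [-4.26766609e-04, -2.91192760e-01,  9.56664306e-01,
        -1.46373265e-01],
       [ 0.00000000e+00,  0.00000000e+00,  0.00000000e+00,
         1.00000000e+00]])}
```

View pics/top0.png

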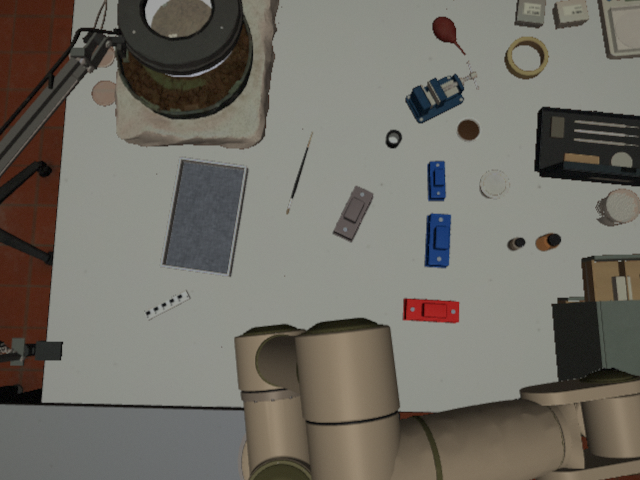

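View pics/scene0.png

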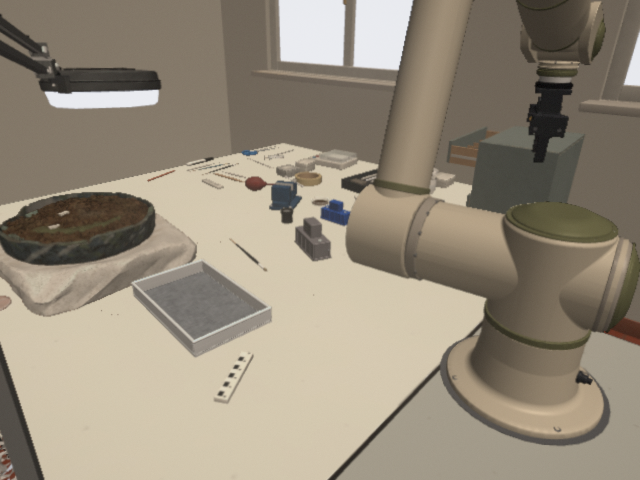

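Candidates for the mould: large blue (438,240), small blue (437,180), red (432,310), grey (352,213), and a blue vise (437,97). The description points to the large blue one. The tray is at (205,217). Next I'll measure these and check the choice in a crop.

```bash
cat > h.py <<'E'
import numpy as np,cv2
from cell import arm,imaging
from scipy.spatial.transform import Rotation as R
def cam(n,obs=None):
    p=imaging.camera_params(n)
    if n=="wrist":
        M=np.eye(4);M[:3,:3]=R.from_rotvec(obs["tool_rot"]).as_matrix();M[:3,3]=obs["tool_pos"];p["T"]=M@p["mount"]
    return p
def ray(p,uv,z):
    K=np.array([[p["fx"],0,p["cx"]],[0,p["fy"],p["cy"]],[0,0,1]])
    s=cv2.undistortPoints(np.array(uv,float).reshape(-1,1,2),K,np.array([p["k1"],0,0,0]))[:,0]
    d=np.c_[s,np.ones(len(s))]@p["T"][:3,:3].T;o=p["T"][:3,3]
    return o+d*((z-o[2])/d[:,2])[:,None]
def rect(p,mask,z):
    cs=[c for c in cv2.findContours(mask,cv2.RETR_EXTERNAL,cv2.CHAIN_APPROX_NONE)[0] if cv2.contourArea(c)>150]
    out=[]
    for c in cs:
        w=ray(p,c[:,0],z)[:,:2].astype(np.float32)
        (cx,cy),_,_=r=cv2.minAreaRect(w*1000)
        b=cv2.boxPoints(r);e=[b[1]-b[0],b[2]-b[1]];l=max(e,key=np.linalg.norm)
        out.append((c.reshape(-1,2).mean(0).round(),np.round([cx,cy]),np.round(r[1]),round(np.degrees(np.arctan2(l[1],l[0]))%180,1)))
    return out
E
python3 - <<'E'
from h import *
im=cv2.imread("pics/top0.png");p=cam("top");hsv=cv2.cvtColor(im,cv2.COLOR_BGR2HSV)
m=cv2.inRange(hsv,(105,150,60),(130,255,255))
print(*rect(p,m,.046),sep="\n")
t=np.zeros(im.shape[:2],np.uint8);sub=hsv[150:285,155:255]
g=cv2.cvtColor(im,cv2.COLOR_BGR2GRAY);t[150:285,155:255]=(g[150:285,155:255]<150)*255
print("tray lining",*rect(p,t,.005),sep="\n")
print("tray rim corners",ray(p,[(181,158),(247,166),(230,275),(163,266)],.032).round(3).tolist())
c=im[150:340,310:480];cv2.imwrite("pics/crop0.png",cv2.resize(c,None,fx=3,fy=3,interpolation=cv2.INTER_CUBIC))
E
```

```text
(array([438., 243.]), array([ 498., -323.]), array([ 49., 120.]), np.float32(175.9))
(array([437., 180.]), array([ 638., -320.]), array([32., 83.]), np.float32(179.7))
tray lining
(array([204., 217.]), array([552., 223.]), array([326., 239.]), np.float32(2.1))
tray rim corners [[0.684, 0.277, 0.032], [0.667, 0.12, 0.032], [0.411, 0.15, 0.032], [0.429, 0.305, 0.032]]
```

View pics/crop0.png

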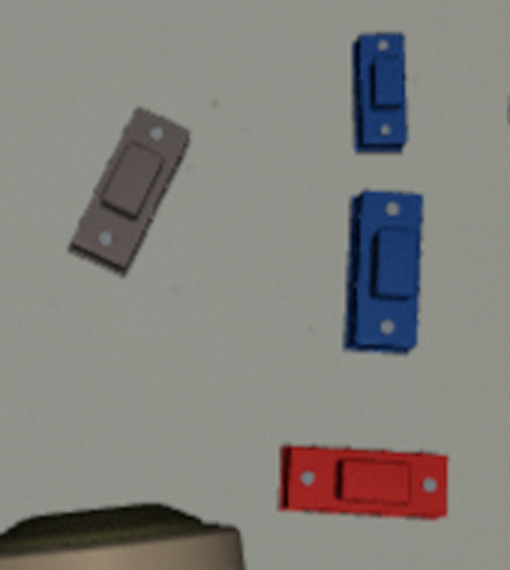

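The crop confirms the large blue mould at crop (387,270), twice the area of the small blue one at (380,90). I'll refine its centre from the bolts and grip, then work out the approach.

```bash
cat >> h.py <<'E'
def go(x,y,z,yaw,o=None):
    o=o or arm.get_obs();Rm=R.from_rotvec(o["tool_rot"]).as_matrix()
    cy=np.degrees(np.arctan2(Rm[1,0],Rm[0,0]))
    a=np.radians(yaw);T=np.array([[np.cos(a),np.sin(a),0],[np.sin(a),-np.cos(a),0],[0,0,-1]])
    print("t",o["time"].round(2),"pos",o["tool_pos"].round(4),"yaw",cy.round(2),"F",o["force"].round(2),"open",round(float(o["opening"]),4))
    print("cm in tool axes:",(Rm.T@(np.array([x,y,z])-o["tool_pos"])*100).round(2),"turn deg",np.degrees(R.from_matrix(Rm.T@T).as_rotvec()).round(2))
E
python3 - <<'E'
from h import *
p=cam("top");f=lambda l:[(310+u/3-.33,150+v/3-.33) for u,v in l]
b=ray(p,f([(387,327),(392,209)]),.046);print(b.round(4),b.mean(0).round(4),np.degrees(np.arctan2(*(b[1]-b[0])[[1,0]])))
g=ray(p,f([(378,227),(418,229),(411,298),(373,296)]),.081);print(g.round(4),g.mean(0).round(4))
go(.498,-.325,.20,-3.5)
E
```

```text
[[ 0.456  -0.3225  0.046 ]
 [ 0.5458 -0.3269  0.046 ]] [ 0.5009 -0.3247  0.046 ] -2.779009348072024
[[ 0.5262 -0.3101  0.081 ]
 [ 0.5252 -0.3394  0.081 ]
 [ 0.474  -0.3338  0.081 ]
 [ 0.475  -0.3061  0.081 ]] [ 0.5001 -0.3224  0.081 ]Traceback (most recent call last):
  File "<stdin>", line 5, in <module>
  File "h.py", line 27, in go
    print("t",o["time"].round(2),"pos",o["tool_pos"].round(4),"yaw",cy.round(2),"F",o["force"].round(2),"open",round(float(o["opening"]),4))
              ^^^^^^^^^^^^^^^
AttributeError: 'float' object has no attribute 'round'
```

Call:
jog_arm(
  increments=[
    [[3.5,-0.5,0.4,0,0,0],[3.5,-0.5,0.4,0,0,0],[3.5,-0.5,0.4,0,0,0],[3.5,-0.5,0.4,0,0,0],[3.5,-0.5,0.4,0,0,0]],
  ],
  fingers=0,
)

```text
time: 0.6
tool_pos: [0.3385, -0.4075, 0.2183]
tool_rot: [-3.092, -0.553, 0.0]
force: [1.2, -0.2, -0.1]
opening: 0.0879
```

Call:
jog_arm(
  increments=[
    [[3.5,-0.5,0.4,0,0,0],[3.5,-0.5,0.4,0,0,0],[3.5,-0.5,0.4,0,0,0],[3.5,-0.5,0.4,0,0,0],[3.5,-0.5,0.4,0,0,0]],
  ],
)

```text
time: 1.1
tool_pos: [0.494, -0.3233, 0.1982]
tool_rot: [-3.092, -0.553, 0.001]
force: [-0.0, -1.1, 0.8]
opening: 0.088
```

Call:
jog_arm(
  increments=[
    [[0,0,0,0,0,6],[0,0,0,0,0,6],[0,0,0,0,0,6],[0,0,0,0,0,6],[0,0,0,0,0,0]],
  ],
)

```text
time: 1.6
tool_pos: [0.4928, -0.3242, 0.1983]
tool_rot: [-3.139, 0.104, 0.001]
force: [0.2, -1.1, -0.1]
opening: 0.0884
```

```bash
sed -i 's/o\["time"\].round(2)/round(float(o["time"]),2)/;s/cy.round(2)/round(float(cy),2)/' h.py; python3 - <<'E'
from h import *
o=arm.get_obs();im=imaging.get_image("wrist")[:,:,::-1].copy();cv2.imwrite("pics/w1.png",im)
p=cam("wrist",o);hsv=cv2.cvtColor(im,cv2.COLOR_BGR2HSV);m=cv2.inRange(hsv,(105,150,60),(130,255,255))
print(*rect(p,m,.046),sep="\n")
go(.500,-.3235,.052,-4,o)
E
```

```text
(array([321., 216.]), array([ 503., -325.]), array([ 46., 118.]), np.float32(177.4))
(array([308.,  52.]), array([ 635., -323.]), array([80., 33.]), np.float32(1.3))
t 1.6 pos [ 0.4928 -0.3242  0.1983] yaw -3.78 F [ 0.24 -1.13 -0.11] open 0.0884
cm in tool axes: [ 0.72 -0.11 14.63] turn deg [-0.03  0.03  0.22]
```

View pics/w1.png

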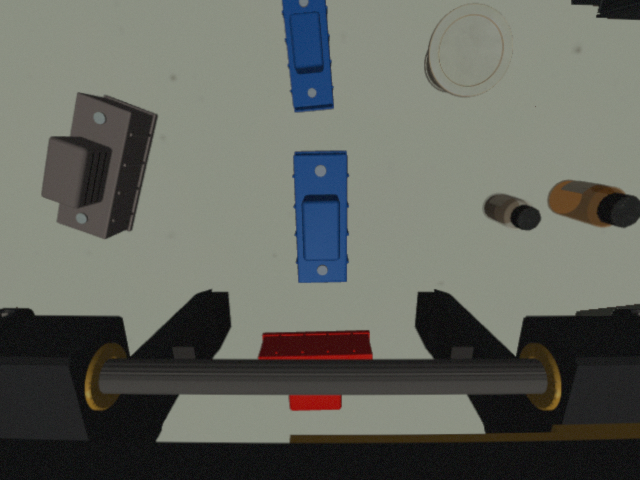

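The wrist view shows the large blue mould at (321,216) with its grip at (320,228), centred between the open jaws. That puts it at about (0.501,-0.324), yaw about -3°. Descending now.

Call:
jog_arm(
  increments=[
    [[0.4,0,2,0,0,-0.8],[0.4,0,3,0,0,0],[0,0,3,0,0,0],[0,0,3,0,0,0],[0,0,1.5,0,0,0]],
  ],
)

```text
time: 2.15
tool_pos: [0.5, -0.324, 0.071]
tool_rot: [-3.138, 0.076, 0.004]
force: [-1.4, 0.2, 0.8]
opening: 0.0881
```

Call:
jog_arm(
  increments=[
    [[0,0,1,0,0,0],[0,0,0.8,0,0,0],[0,0,0.3,0,0,0],[0,0,0,0,0,0],[0,0,0,0,0,0]],
  ],
)

```text
time: 2.65
tool_pos: [0.5012, -0.3251, 0.0535]
tool_rot: [3.14, -0.08, 0.002]
force: [0.2, 0.1, 0.3]
opening: 0.0881
```

Call:
jog_arm(
  increments=[
    [[0,0,0,0,0,0],[0,0,0,0,0,0],[0,0,0,0,0,0],[0,0,0,0,0,0],[0,0,0,0,0,0]],
  ],
  fingers=255,
  grip_force=40,
)

```text
time: 3.15
tool_pos: [0.5009, -0.3248, 0.0528]
tool_rot: [3.141, -0.08, 0.0]
force: [-0.1, 0.6, 0.4]
opening: 0.0503
```

Call:
jog_arm(
  increments=[
    [[0,0,0,0,0,0],[0,0,0,0,0,0],[0,0,0,0,0,0],[0,0,0,0,0,0],[0,0,0,0,0,0]],
  ],
)

```text
time: 3.65
tool_pos: [0.5009, -0.3246, 0.0527]
tool_rot: [-3.14, 0.08, 0.0]
force: [-0.6, 1.0, 0.3]
opening: 0.0299
```

Call:
jog_arm(
  increments=[
    [[0,0,-0.3,0,0,0],[0,0,-0.6,0,0,0],[0,0,-0.9,0,0,0],[0,0,-1.2,0,0,0],[0,0,-1.5,0,0,0]],
  ],
)

```text
time: 4.15
tool_pos: [0.5008, -0.3248, 0.0987]
tool_rot: [-3.14, 0.08, 0.0]
force: [-0.8, -0.0, -3.5]
opening: 0.0295
```

Call:
jog_arm(
  increments=[
    [[0,0,-1.6,0,0,0],[0,0,-1.6,0,0,0],[0,0,-1.4,0,0,0],[0,0,-1.1,0,0,0],[0,0,-0.8,0,0,0]],
  ],
)

```text
time: 4.65
tool_pos: [0.501, -0.3249, 0.1639]
tool_rot: [3.14, -0.08, 0.001]
force: [0.2, -0.1, -4.6]
opening: 0.0294
```

Call:
jog_arm(
  increments=[
    [[0,0,-0.5,0,0,0],[0,0,-0.2,0,0,0],[0,0,0,0,0,0],[0,0,0,0,0,0],[0,0,0,0,0,0]],
  ],
)

```text
time: 5.15
tool_pos: [0.5007, -0.3247, 0.1692]
tool_rot: [-3.14, 0.08, 0.001]
force: [0.6, 0.2, -4.1]
opening: 0.0299
```

```bash
python3 - <<'E'
from h import *
for i in range(3): imaging.get_image("wrist");print(arm.get_obs()["force"].round(2))
go(.548,.213,.163,-6)
p=cam("top");print(ray(p,[(352,208)],.05))
E
```

```text
[ 0.11 -0.14 -4.5 ]
[-0.32 -0.48 -4.68]
[-0.8  -0.17 -3.79]
t 5.3 pos [ 0.5008 -0.3248  0.1695] yaw -2.93 F [-0.8  -0.17 -3.79] open 0.03
cm in tool axes: [  1.96 -53.95   0.66] turn deg [-0.02  0.02  3.07]
[[ 0.56781761 -0.12595818  0.05      ]]
```

Call:
jog_arm(
  increments=[
    [[0,-0.3,0,0,0,0],[0,-0.6,0,0,0,0],[0,-0.9,0,0,0,0],[0,-1.2,0,0,0,0],[0.05,-1.5,0,0,0,0.1]],
  ],
)

```text
time: 5.8
tool_pos: [0.5037, -0.2787, 0.1697]
tool_rot: [-3.14, 0.083, -0.0]
force: [0.5, 0.2, -4.6]
opening: 0.0297
```

Call:
jog_arm(
  increments=[
    [[0.1,-1.8,0,0,0,0.1],[0.1,-2.1,0,0,0,0.2],[0.1,-2.4,0,0,0,0.2],[0.1,-2.6,0,0,0,0.2],[0.1,-2.8,0,0,0,0.2]],
  ],
)

```text
time: 6.3
tool_pos: [0.5155, -0.1612, 0.1699]
tool_rot: [-3.14, 0.108, -0.0]
force: [-0.1, 0.4, -3.8]
opening: 0.0297
```

Call:
jog_arm(
  increments=[
    [[0.1,-2.8,0,0,0,0.2],[0.1,-2.8,0,0,0,0.2],[0.1,-2.8,0,0,0,0.2],[0.1,-2.8,0,0,0,0.2],[0.1,-2.8,0,0,0,0.2]],
  ],
)

```text
time: 6.8
tool_pos: [0.5308, -0.0218, 0.1699]
tool_rot: [-3.139, 0.134, -0.0]
force: [0.1, 0.6, -3.2]
opening: 0.0299
```

Call:
jog_arm(
  increments=[
    [[0.1,-2.8,0,0,0,0.2],[0.1,-2.8,0,0,0,0.2],[0.1,-2.8,0,0,0,0.2],[0.1,-2.8,0,0,0,0.2],[0.1,-2.8,0,0,0,0.2]],
  ],
)

```text
time: 7.3
tool_pos: [0.5484, 0.1171, 0.1699]
tool_rot: [-3.137, 0.162, -0.0]
force: [0.7, -0.0, -4.3]
opening: 0.0294
```

Call:
jog_arm(
  increments=[
    [[0.1,-2.6,0,0,0,0.2],[0.1,-2.2,0,0,0,0.1],[0.1,-1.8,0,0,0,0.1],[0.1,-1.3,0,0,0,0],[0,-0.9,0,0,0,0]],
  ],
)

```text
time: 7.8
tool_pos: [0.5621, 0.2032, 0.1697]
tool_rot: [-3.137, 0.172, 0.0]
force: [0.2, 0.0, -4.0]
opening: 0.0294
```

Call:
jog_arm(
  increments=[
    [[0,-0.5,0,0,0,0],[0,-0.2,0,0,0,0],[0,0,0,0,0,0],[0,0,0,0,0,0],[0,0,0,0,0,0]],
  ],
)

```text
time: 8.3
tool_pos: [0.5633, 0.2083, 0.1698]
tool_rot: [3.137, -0.174, -0.0]
force: [-0.5, 0.0, -4.0]
opening: 0.0295
```

```bash
python3 - <<'E'
from h import *
for i in range(3): im=imaging.get_image("top");print(arm.get_obs()["force"].round(2))
cv2.imwrite("pics/top1.png",im[:,:,::-1]);cv2.imwrite("pics/scene1.png",imaging.get_image("scene")[:,:,::-1])
go(.548,.213,.102,-6)
E
```

```text
[-0.05  0.71 -4.36]
[-0.7   0.02 -5.11]
[ 0.41 -0.77 -3.38]
t 8.5 pos [0.5633 0.2086 0.1698] yaw -6.34 F [ 0.68 -0.15 -4.72] open 0.0295
cm in tool axes: [-1.57 -0.27  6.78] turn deg [-0.   -0.   -0.34]
```

View pics/scene1.png

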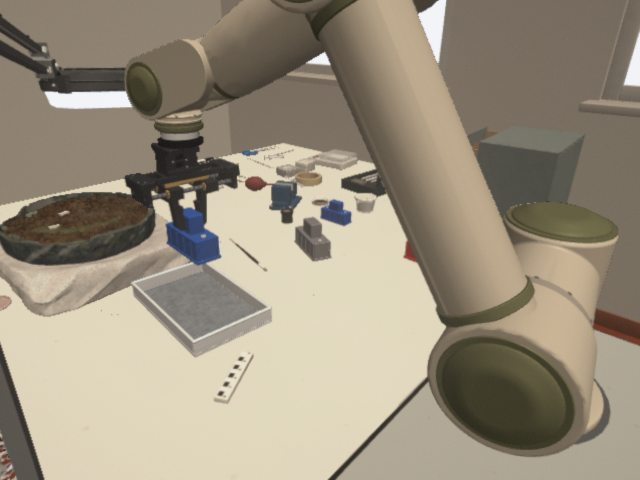

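The weight is still about 4.3 N, so both casts are inside. The scene view shows the mould at (193,240) above the empty tray at (200,305). Next I centre over the tray and lower.

Call:
jog_arm(
  increments=[
    [[-0.1,0,0.3,0,0,0],[-0.3,-0.1,0.8,0,0,0],[-0.5,-0.1,1.2,0,0,0],[-0.4,-0.1,1.4,0,0,0],[-0.2,0,1.2,0,0,0]],
  ],
)

```text
time: 9.0
tool_pos: [0.5479, 0.2136, 0.1194]
tool_rot: [3.137, -0.173, -0.002]
force: [-0.2, -0.7, -4.3]
opening: 0.0299
```

Call:
jog_arm(
  increments=[
    [[-0.1,0,1.0,0,0,0],[0,0,0.6,0,0,0],[0,0,0.3,0,0,0],[0,0,0,0,0,0],[0,0,0,0,0,0]],
  ],
)

```text
time: 9.5
tool_pos: [0.548, 0.2135, 0.1021]
tool_rot: [-3.137, 0.174, -0.001]
force: [-0.1, -0.2, -4.0]
opening: 0.0299
```

```bash
python3 - <<'E'
from h import *
F=[]
for i in range(4): im=imaging.get_image("top");F.append(arm.get_obs()["force"][2])
print(np.round(F,2));cv2.imwrite("pics/top2.png",im[:,:,::-1])
go(.546,.213,.102,-6)
E
```

```text
[-5.02 -3.93 -3.97 -4.5 ]
t 9.7 pos [0.5479 0.2136 0.1021] yaw -6.33 F [ 0.22  0.93 -4.5 ] open 0.0293
cm in tool axes: [-0.18  0.08  0.01] turn deg [-0.01 -0.04 -0.33]
```

View pics/top2.png

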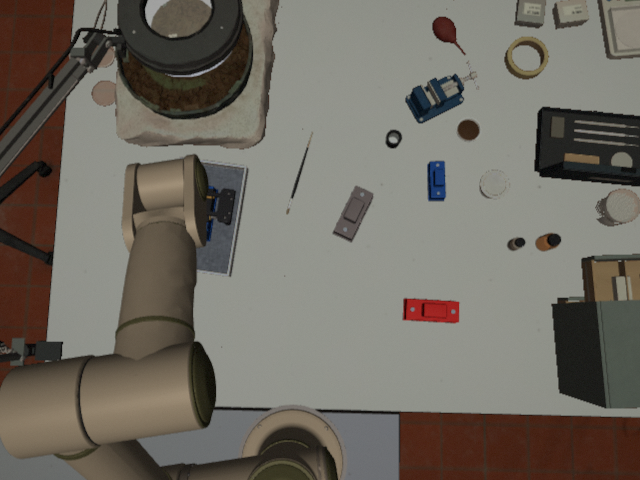

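The top view shows the gripper over the tray at about (205,210), with lamp and rock clear at rows below 145. Starting the shake.

Call:
jog_arm(
  increments=[
    [[3,0,0,0,0,0],[-3,0,0,0,0,0],[-3,0,0,0,0,0],[3,0,0,0,0,0],[3,0,0,0,0,0]],
  ],
)

```text
time: 10.2
tool_pos: [0.5773, 0.2105, 0.1023]
tool_rot: [3.137, -0.172, -0.0]
force: [2.4, 0.1, -1.2]
opening: 0.0296
```

Call:
jog_arm(
  increments=[
    [[-3,0,0,0,0,0],[-3,0,0,0,0,0],[3,0,0,0,0,0],[3,0,0,0,0,0],[-3,0,0,0,0,0]],
  ],
)

```text
time: 10.7
tool_pos: [0.5535, 0.2125, 0.1018]
tool_rot: [-3.136, 0.178, -0.01]
force: [0.2, 1.1, -2.0]
opening: 0.0293
```

Call:
jog_arm(
  increments=[
    [[0,0,0,0,0,0],[0,0,0,0,0,0],[0,0,0,0,0,0]],
  ],
)

```text
time: 11.0
tool_pos: [0.5482, 0.2136, 0.1024]
tool_rot: [-3.136, 0.173, -0.002]
force: [0.5, 0.3, -2.3]
opening: 0.0295
```

```bash
cat > w.py <<'E'
from h import *
F=[]
for i in range(8): imaging.get_image("wrist");F.append(arm.get_obs()["force"][2])
print(np.round(F,2),np.mean(F));go(.546,.213,.102,-6)
E
python3 w.py
```

```text
[-2.11 -2.14 -2.16 -1.65 -1.36 -1.05 -2.16 -1.62] -1.780207886578813
t 11.4 pos [0.5478 0.2135 0.1017] yaw -6.33 F [ 0.14 -0.33 -1.62] open 0.0296
cm in tool axes: [-0.17  0.07 -0.03] turn deg [-0.   -0.   -0.33]
```

The weight has dropped from 4.3 N to 1.8 N, which matches the empty mould's 1.96 N. I'll check the tray by camera.

```bash
python3 - <<'E'
from h import *
im=imaging.get_image("scene")[:,:,::-1];cv2.imwrite("pics/s2.png",cv2.resize(im[180:380,80:320],None,fx=3,fy=3,interpolation=cv2.INTER_CUBIC))
E
```

```text
(no output)
```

View pics/s2.png

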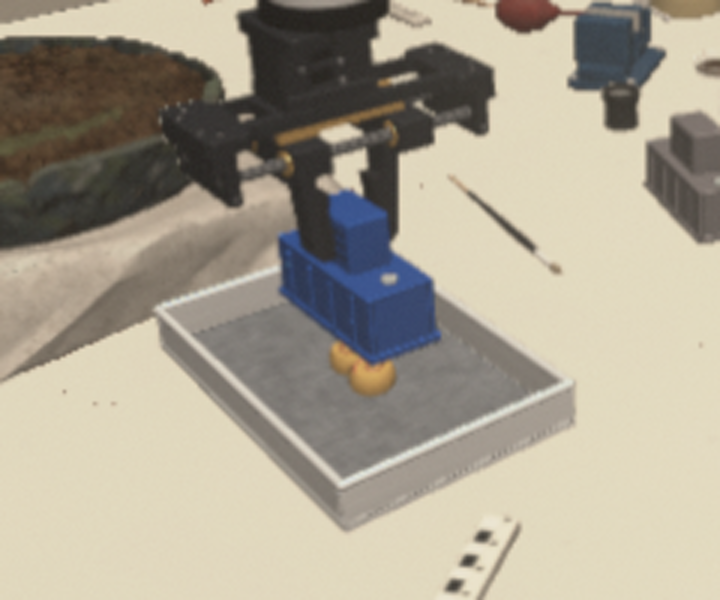

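Both bronze casts lie in the tray at crop (342,357) and (372,375), and the mould is still level above them. Lifting and returning.

Call:
jog_arm(
  increments=[
    [[0,0,-0.5,0,0,0],[0,0,-1.2,0,0,0],[0,0,-1.8,0,0,0],[0,0,-1.8,0,0,0],[0,0,-1.2,0,0,0]],
  ],
)

```text
time: 11.95
tool_pos: [0.5482, 0.2136, 0.1691]
tool_rot: [-3.136, 0.173, -0.004]
force: [0.4, 0.0, -1.6]
opening: 0.0299
```

Call:
jog_arm(
  increments=[
    [[0,0.8,-0.3,0,0,0],[0,1.6,0,0,0,0],[0,2.4,0,0,0,0],[0,3,0,0,0,0],[0,3,0,0,0,0]],
  ],
)

```text
time: 12.45
tool_pos: [0.5348, 0.1041, 0.1688]
tool_rot: [3.136, -0.174, -0.003]
force: [-0.1, -1.4, -2.4]
opening: 0.03
```

Call:
jog_arm(
  increments=[
    [[0,3,0,0,0,-0.3],[0,3,0,0,0,-0.3],[0,3,0,0,0,-0.3],[0,3,0,0,0,-0.3],[0,3,0,0,0,-0.3]],
  ],
)

```text
time: 12.95
tool_pos: [0.5196, -0.0451, 0.1689]
tool_rot: [-3.139, 0.133, 0.003]
force: [0.3, -0.7, -2.0]
opening: 0.0295
```

Call:
jog_arm(
  increments=[
    [[0,3,0,0,0,-0.4],[0,3,0,0,0,-0.4],[0,3,0,0,0,-0.4],[0,3,0,0,0,-0.4],[0,3,0,0,0,-0.3]],
  ],
)

```text
time: 13.45
tool_pos: [0.5088, -0.1945, 0.1689]
tool_rot: [-3.14, 0.081, 0.003]
force: [-0.2, 0.7, -1.6]
opening: 0.0296
```

Call:
jog_arm(
  increments=[
    [[0,3,0,0,0,0],[0,2.6,0,0,0,0],[0,2,0,0,0,0],[0,1.2,0,0,0,0],[0,0.6,0,0,0,0]],
  ],
)

```text
time: 13.95
tool_pos: [0.505, -0.2874, 0.1693]
tool_rot: [-3.14, 0.082, 0.001]
force: [-0.5, 0.2, -2.6]
opening: 0.0299
```

```bash
python3 - <<'E'
from h import *
imaging.get_image("top");imaging.get_image("top")
go(.5009,-.3246,.0535,-2.93)
E
```

```text
t 14.05 pos [ 0.5053 -0.2866  0.1695] yaw -2.94 F [ 0.61  0.41 -1.68] open 0.0296
cm in tool axes: [-0.24  3.82 11.6 ] turn deg [-0.02  0.02 -0.01]
```

Call:
jog_arm(
  increments=[
    [[0,0.6,0,0,0,0],[-0.1,1.2,0.2,0,0,0],[-0.1,1.2,1.0,0,0,0],[0,0.8,1.8,0,0,0],[0,0,2.4,0,0,0]],
  ],
)

```text
time: 14.55
tool_pos: [0.5014, -0.3262, 0.115]
tool_rot: [3.139, -0.082, 0.002]
force: [0.0, 0.1, -2.2]
opening: 0.0295
```

Call:
jog_arm(
  increments=[
    [[0,0,2.4,0,0,0],[0,0,1.6,0,0,0],[0,0,0.9,0,0,0],[0,0,0.5,0,0,0],[0,0,0.3,0,0,0]],
  ],
)

```text
time: 15.05
tool_pos: [0.5016, -0.3247, 0.0586]
tool_rot: [3.14, -0.08, 0.0]
force: [0.4, 0.3, -1.9]
opening: 0.03
```

Call:
jog_arm(
  increments=[
    [[0,0,0.2,0,0,0],[0,0,0.2,0,0,0],[0,0,0.1,0,0,0],[0,0,0,0,0,0],[0,0,0,0,0,0]],
  ],
)

```text
time: 15.55
tool_pos: [0.5016, -0.3244, 0.0539]
tool_rot: [3.14, -0.08, 0.0]
force: [-0.3, 0.8, -1.4]
opening: 0.0298
```

Call:
jog_arm(
  increments=[
    [[0,0,0.1,0,0,0],[0,0,0.05,0,0,0],[0,0,0,0,0,0],[0,0,0,0,0,0]],
  ],
)

```text
time: 15.95
tool_pos: [0.5016, -0.3245, 0.0526]
tool_rot: [3.14, -0.08, 0.0]
force: [-1.5, 0.8, 4.1]
opening: 0.0298
```

Call:
jog_arm(
  increments=[
    [[0,0,0,0,0,0],[0,0,0,0,0,0],[0,0,0,0,0,0],[0,0,0,0,0,0],[0,0,0,0,0,0]],
  ],
  fingers=0,
)

```text
time: 16.45
tool_pos: [0.5015, -0.3244, 0.0522]
tool_rot: [3.141, -0.08, 0.0]
force: [0.0, 1.6, 0.5]
opening: 0.0676
```

Call:
jog_arm(
  increments=[
    [[0,0,0,0,0,0],[0,0,0,0,0,0],[0,0,0,0,0,0],[0,0,0,0,0,0],[0,0,0,0,0,0]],
  ],
)

```text
time: 16.95
tool_pos: [0.5016, -0.3244, 0.0522]
tool_rot: [3.141, -0.08, 0.0]
force: [-0.4, -0.8, -0.7]
opening: 0.0883
```

Call:
jog_arm(
  increments=[
    [[0,0,-1,0,0,0],[0,0,-2,0,0,0],[0,0,-3,0,0,0],[0,0,-4,0,0,0],[0,0,-4,0,0,0]],
  ],
)

```text
time: 17.45
tool_pos: [0.5013, -0.3242, 0.1944]
tool_rot: [3.141, -0.08, 0.0]
force: [-0.0, -0.2, 0.3]
opening: 0.0883
```

Call:
jog_arm(
  increments=[
    [[0,0,-3,0,0,0],[0,0,-1,0,0,0],[0,0,0,0,0,0],[0,0,0,0,0,0]],
  ],
)

```text
time: 17.85
tool_pos: [0.5011, -0.324, 0.2306]
tool_rot: [-3.139, 0.08, 0.003]
force: [-0.1, -1.5, 0.3]
opening: 0.088
```

```bash
python3 - <<'E'
from h import *
o=arm.get_obs();im=imaging.get_image("wrist")[:,:,::-1].copy();p=cam("wrist",o)
print(*rect(p,cv2.inRange(cv2.cvtColor(im,cv2.COLOR_BGR2HSV),(105,150,60),(130,255,255)),.046),sep="\n")
t=imaging.get_image("top")[:,:,::-1].copy()
h=cv2.cvtColor(t,cv2.COLOR_BGR2HSV)[150:290,150:260]
m=np.zeros(t.shape[:2],np.uint8);m[150:290,150:260]=cv2.inRange(h,(8,90,60),(28,255,255))
n,_,st,ce=cv2.connectedComponentsWithStats(m);print(n,st[1:],[ray(p2,[c],.02).round(3) for p2 in [cam("top")] for c in ce[1:]])
a=cv2.resize(t[140:300,150:270],(450,600));b=cv2.resize(im,(350,262));out=np.zeros((600,800,3),np.uint8);out[:,:450]=a;out[:262,450:]=b
cv2.imwrite("pics/end.png",out);go(.5,-.32,.2,-3)
E
```

```text
(array([322., 216.]), array([ 504., -325.]), array([ 47., 118.]), np.float32(177.0))
(array([313.,  67.]), array([ 639., -323.]), array([85., 33.]), np.float32(1.3))
2 [[199 204  16  25 254]] [array([[0.548, 0.213, 0.02 ]])]
t 17.95 pos [ 0.5011 -0.324   0.2303] yaw -2.93 F [ 0.06  0.29 -0.07] open 0.0884
cm in tool axes: [-0.12 -0.39  3.04] turn deg [-0.12  0.14  0.07]
```

View pics/end.png

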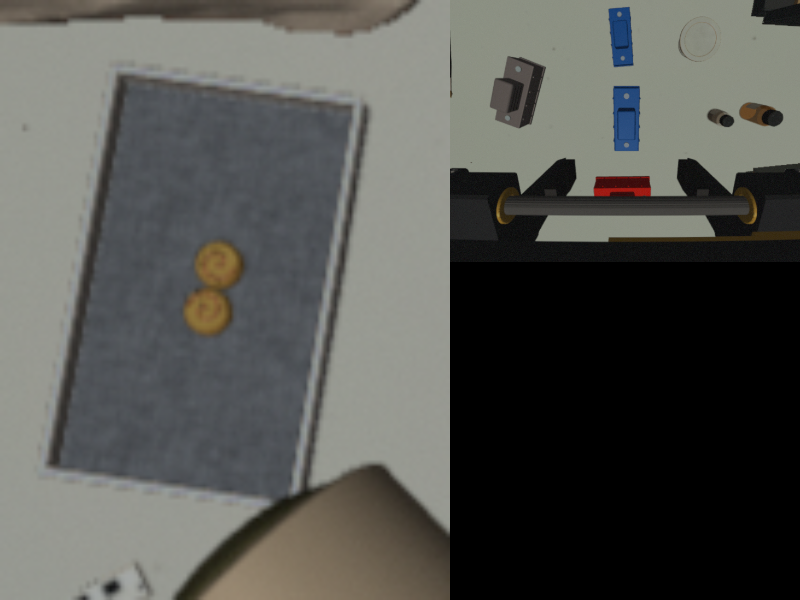

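Both casts lie side by side in the tray at (218,265) and (207,312). The mould stands upright at its old place, inset (626,118), and is released.

```bash
python3 -c "
from cell import arm
print(arm.close_job())"
```

```text
the job is handed in; nothing more can be done
None
```

The job is done and handed in at about 18 s of the 64 s allowed; the hand-in gave no verdict.

I gripped the large blue mould, carried it level to the tray and shook it with 60 mm strokes of 0.2 s each, with the mouth about 50 mm above the table. I then put it back mouth down, released it and lifted the gripper clear.

- **Weight:** it fell from about 4.3 N to 1.8 N during the shake; the empty mould should weigh 1.96 N.
- **Casts:** the last top view shows both side by side near the centre of the tray.
- **Mould:** it stands upright within about 2 mm of where it started, judged from wrist views before and after. The gripper is open and about 15 cm above the mould's grip.

No check failed or disagreed, beyond noise of about 1 N in the force readings.

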